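# Clamp the gas pipe with its U-bolt

### The job

Take the largest U-bolt out of the wooden rack, pass its two legs down either side of the yellow gas pipe and through the two holes of the aluminium clamp plate under it, and press it fully home, upright, with its bow down on the pipe, seating it with a measured push of about 25 N and never more than 40 N, then let go. The plate may stand a little off to either side along the pipe, so find the holes by feel or by eye without forcing the legs against it, and leave the two smaller U-bolts and everything else on the bench where they are.

Things in the scene. Friction and masses are not known exactly. Their poses are not given: they have to be found in the camera images.
- ubolt: the largest steel U-bolt, square bend, round bar 8 mm thick, tips tapered to 5 mm: 52 mm wide outside, 36 mm inside, 84 mm tall, about 120 g. Origin midway between the very ends of its legs (leg centres at x = -22 and +22 mm), z up to the bow. Stands bow up in a rack slot, tips 10 mm above the bench; may lean 0.05 rad along its y. Legs straight to 11 mm below the top; grip across both, under the bow.
- ubolt_bow (a point): the middle of the underside of the U-bolt's bow, 76 mm above its leg tips; axes as the U-bolt's
- bracket: blue saddle bracket fixed to the bench, base 120 x 180 mm; origin under the centre of its base, z up, y along the pipe. Two blue end walls 10 mm thick at y = -66 and +66 mm, 89 mm high, carry the pipe. Fully home, the U-bolt's leg tips are at z = 35 mm. The U-bolt must never press on the bracket, pipe, plate or retainer with more than 40 N.
- pipe_top (a point): top of the fixed yellow gas pipe above the bracket's origin, at z = 111 mm; axes as the bracket's. Pipe 28 mm in diameter, 270 mm long along y, its axis 97 mm above the bench. Fully home, the U-bolt's bow rests on it.
- plate_mid (a point): middle of the clamp plate's slide, at the height of the plate's flat top (z = 75 mm in the bracket), axes as the bracket's. Aluminium plate 104 mm along x, 80 mm along y, 8 mm thick, two round through holes of 10.5 mm diameter at x = -22 and +22 mm. The plate, with its holes, stands anywhere from y = -17 to +17 mm of this point: not measured. It shifts along y only if pushed with over 30 N.
- retainer (a joint): orange push-on retainer block under the clamp plate, 70 x 64 mm, its top 50 mm above the bracket's origin at 0; value in m = how far it has been pushed down, starts 0 to 0.005, stops at 0.018. The leg tips push it down ahead of them; it is stiff (9 to 10 N of the push, all the way) and stays where it is left. With the U-bolt home it reads about 0.015.
- rack: wooden rack fixed to the bench, 100 x 200 x 44 mm; origin under its centre, three slots 64 mm long (along its x) and 9.5 mm wide, 34 mm deep, at y = -62, 0 and +62 mm, each holding a U-bolt; which is which varies
- spare_a: mid-size U-bolt, 40 mm wide outside, 72 mm tall, in another slot of the rack; too narrow for the pipe; origin midway between its leg tips, x from leg to leg
- spare_b: smallest U-bolt, 30 mm wide outside, 62 mm tall, in another slot of the rack; too narrow for the pipe; origin midway between its leg tips, x from leg to leg
- burner: brass burner, 68 mm across, 88 mm tall, on the stone stand; origin under its centre
- matchbox: small cardboard box 55 x 36 x 16 mm; origin under its centre
- beaker: glass beaker, 70 mm across, 90 mm tall; origin under its centre

How it is judged:
By the outcome, as a careful person would: the job done as asked, in the order asked, and still so for the second after the job is handed in, with the robot touching nothing.
It also fails if it takes over 61 s, if anything falls off the work surface, if the arm or the gripper's body presses on something with over 40 N, if the wrist force passes 120 N, or if a joint passes its speed limit or range.

### The arm

A 6-joint arm with a two-finger parallel gripper is mounted at the origin on the work surface. World frame = base frame: x ahead of the robot, y to its left, z up, the work surface at z = 0. Lengths are in m, angles in degrees, forces in N, time in s.
With the tool pointing down it reaches from about 0.375 to 0.75 m from the base axis. Payload 9 kg.
Tool frame: the origin (TCP) lies where the fingers leave the gripper's body, on its centre line; the fingertips stand 73 mm ahead of it and the grasp point (between the pads) lies 54 mm ahead of it (robot.tip_reach is the distance from the TCP to the fingertips, in m); z points along the fingers, y is the direction in which the jaws open and shut (so a half turn about z gives the same grasp; the last joint's range is limited). The gripper opens to 85 mm and grips with 20 to 120 N. Pads are 22 mm wide; open, the fingers measure 114 mm over their backs; the gripper's body (76 mm by 85 mm) begins 54 mm behind the grasp point. The pads swing forward as they close: fully open they stand 13 mm farther back than shut.
Start: joints at [58.86, 5.964, 5.575, 89.605, 0, 77.527], TCP at [0.192, 0.568, 0.304] pointing down, gripper open.
Joint ranges: [-171.21, 171.21], [-48.23, 106.86], [-62.78, 66.21], [-105.2, 120.99], [-86.42, 89.51], [-180, 180]. Speed limits (degrees/s): [127.2, 127.2, 147.25, 180, 180, 180].

### API

Orientations are given as [roll, pitch, yaw] about the fixed x, y, z axes, in that order (R = Rz(yaw) Ry(pitch) Rx(roll)).
In Python, from plant import robot gives the robot as it stands. Calls block until the motion is done:
- robot.move_pose(position, orientation): joint-space move of the TCP to a pose.
- robot.line_to(position, vel=0.15, rotation=None, guard=None): straight line of the TCP; rotation=None keeps the orientation; vel is the mean speed in m/s. With guard (N) it stops when the force on the tool has changed by that much, and returns True; else False.
- robot.goto_joints(angles): joint-space move.
- robot.set_gripper(opening): finger opening in m; the grip force is fixed at half the most; returns when the fingers have stopped.
- robot.pause(seconds).
- robot.ik(position, orientation): joint angles nearest the present ones, or None.
- robot.observe(): the state.
- robot.grab_frame(name): name is "scene" or "top"; returns the picture (400x640x3 uint8, blue, green, red); there is no depth.
- robot.get_calibration(name): a dict with "vertical_fov" (degrees; the focal length in pixels is half the picture's height over the tangent of half this angle, whatever the lens; pixels are square), "cx", "cy" (the principal point, pixels), "rvec" (rotation vector, rad) and "tvec" (3), from world to camera coordinates, as OpenCV has them. Camera axes: x right, y down, z forward; pixel columns grow to the right and rows downward; lengths in m; the calibration is good to about 2 mm. A picture is of the moment at which its call begins. get_calibration takes no time and is no camera call.
A pose or a line that the arm cannot do raises robot.IKError and nothing moves.
- robot.job_done(): hands the job in, once; it reports no verdict.
The state is a dict: "time": time; "q": joint angles; "qvel": joint speeds; "joint_torque": joint torques, N m; "tool_pos": TCP position; "tcp_rot": TCP orientation; "ft_force": force on the tool from outside, world axes, zero at the start; "torque": the same for the moment, N m; "gripper_width": finger opening in m.
Only numpy, scipy, OpenCV 4.12 (cv2) and the standard library are available. Lean on these libraries where they do the work, as an engineer would, in place of code of your own. Each camera call takes 0.05 s, during which the arm holds its last target. There are 200 camera calls.

## Working session

There is one attempt and no reset: what is moved stays moved. The work goes in short steps, each a Python script; the robot and the scene stay as the last script left them, time stands still between calls to the robot, and variables do not carry over. Pictures are saved under pics/ and viewed, about 8 in all and at most 12, crops included, and the job is handed in when it is done.

```bash
ls; mkdir -p pics; python3 - <<'E'
from plant import robot
import cv2
for n in("scene","top"):
    im=robot.grab_frame(n); cv2.imwrite(f"pics/{n}0.png",im); print(n,robot.get_calibration(n))
print(robot.observe())
E
```

```text
pics
scene {'vertical_fov': 48.466682865188766, 'cx': 317.0141026807988, 'cy': 203.20841139977293, 'rvec': array([ 2.18883007,  1.18395675, -0.42503793]), 'tvec': array([-0.38000645, -0.30724997,  1.52655594])}
top {'vertical_fov': 43.17287611024117, 'cx': 319.33000022095, 'cy': 200.70854433568357, 'rvec': array([ 2.14316658, -2.15744129,  0.10323014]), 'tvec': array([0.06936695, 0.63651161, 1.27758406])}
{'time': 0.1, 'q': array([5.88604518e+01, 5.99533508e+00, 5.53279200e+00, 8.96054272e+01,
       8.43626884e-04, 7.75279400e+01]), 'qvel': array([-0.01530511, -0.09762811,  0.11820299,  0.05342457,  0.03935037,
       -0.03916042]), 'joint_torque': array([ 6.15250596e-03, -5.58204532e+01,  5.04723179e+01,  1.28161369e-02,
       -3.05359636e-04, -2.27923067e-05]), 'tool_pos': array([0.19190926, 0.56825903, 0.3032109 ]), 'tcp_rot': array([-1.79933816e+02, -1.55028149e-02,  1.61332502e+02]), 'ft_force': array([ 0.34703033, -0.13206644,  0.31794713]), 'torque': array([ 0.01702921, -0.01399025, -0.00172112]), 'gripper_width': 0.08543378141291373}
```

View pics/scene0.png

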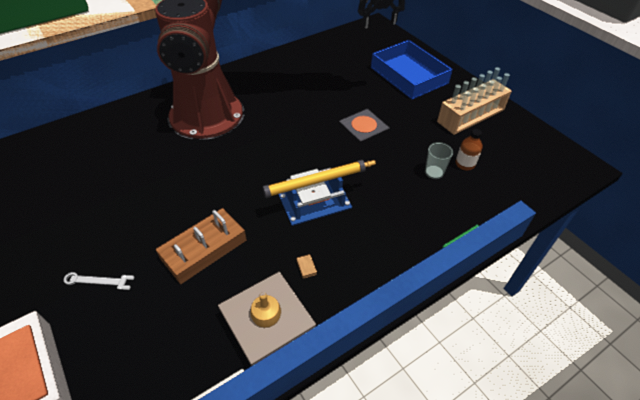

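View pics/top0.png

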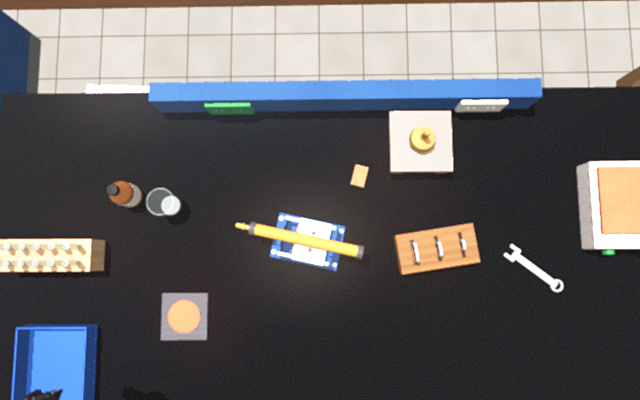

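The scene view shows the rack at about (201,245) and the bracket at (315,195). In the top view, the rack is at (438,248), with U-bolts at about (416,251), (440,248) and (463,245), and the bracket is at (308,241). I'll look at enlarged crops of both.

```bash
python3 - <<'E'
import cv2,numpy as np
t=cv2.imread("pics/top0.png")[200:280,230:490]; s=cv2.imread("pics/scene0.png")[150:290,150:380]
t=cv2.resize(t,None,fx=3,fy=3,interpolation=cv2.INTER_CUBIC)
cv2.imwrite("pics/c1.png",t)
t2=cv2.resize(s,None,fx=3.4,fy=3.4,interpolation=cv2.INTER_CUBIC); cv2.imwrite("pics/c2.png",t2)
o=np.zeros((600,790,3),np.uint8); 
o[:240,:780]=t; s2=cv2.resize(s,None,fx=2.57,fy=2.57,interpolation=cv2.INTER_CUBIC); o[240:240+s2.shape[0],:s2.shape[1]]=s2[:360]
cv2.imwrite("pics/c.png",o)
E
```

```text
(no output)
```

View pics/c.png

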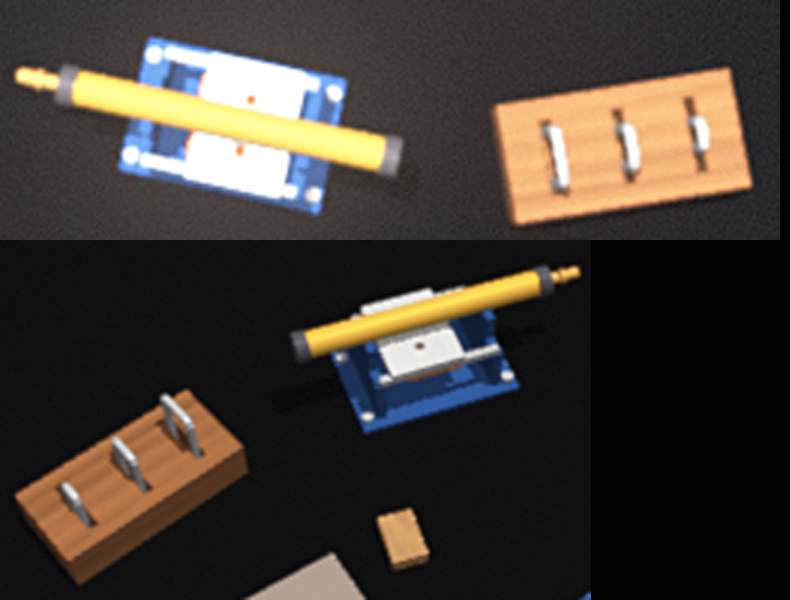

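The largest U-bolt is in the slot nearest the bracket, at (556,158) in the top crop. Both plate holes are visible at (250,99) and (240,151) in the same crop. I'll zoom in further for exact pixels.

```bash
cat > h.py <<'E'
import numpy as np,cv2
from plant import robot
def cam(n):
    c=robot.get_calibration(n); f=200/np.tan(np.radians(c["vertical_fov"]/2))
    return np.array([[f,0,c["cx"]],[0,f,c["cy"]],[0,0,1]]),np.array(c["rvec"]),np.array(c["tvec"])
def proj(n,P):
    K,r,t=cam(n); return cv2.projectPoints(np.array(P,float).reshape(-1,1,3),r,t,K,None)[0].reshape(-1,2)
def back(n,uv,z):
    K,r,t=cam(n); R=cv2.Rodrigues(r)[0]; d=R.T@np.linalg.solve(K,[uv[0],uv[1],1]); c=-R.T@t
    return c+d*(z-c[2])/d[2]
def crop(im,x,y,w,h,s): return cv2.resize(im[y:y+h,x:x+w],None,fx=s,fy=s,interpolation=cv2.INTER_CUBIC)
E
python3 - <<'E'
from h import *
t=cv2.imread("pics/top0.png");s=cv2.imread("pics/scene0.png")
a=crop(t,394,222,50,37,8);b=crop(s,190,203,50,37,8);c=crop(t,283,215,50,37,8);d=crop(s,285,168,50,37,8)
cv2.imwrite("pics/z.png",np.vstack([np.hstack([a,b]),np.hstack([c,d])]))
f=lambda u,v:((u+.5)/3-.5+230,(v+.5)/3-.5+200)
print("holes",[back("top",f(*p),.075).round(4) for p in((250,99),(240,151))])
print("rack",[back("top",f(*p),.044).round(4) for p in((495,105),(732,68),(752,186),(515,223))])
print("bow",[back("top",f(*p),.094).round(4) for p in((549,125),(562,190))])
hsv=cv2.cvtColor(t,cv2.COLOR_BGR2HSV);m=cv2.inRange(hsv,(18,120,120),(35,255,255));m[:200]=0;m[280:]=0;m[:,:254]=0;m[:,370:]=0
y,x=np.nonzero(m);l=cv2.fitLine(np.c_[x,y].astype(np.float32),cv2.DIST_HUBER,0,.01,.01).ravel();print(l,len(x))
p=back("top",l[2:]-l[:2]*30,.097);q=back("top",l[2:]+l[:2]*30,.097);print("pipe",p,q,np.degrees(np.arctan2(*(q-p)[1::-1])))
E
```

```text
holes [array([0.5519, 0.0807, 0.075 ]), array([0.5086, 0.0892, 0.075 ])]
rack [array([ 0.5471, -0.1276,  0.044 ]), array([ 0.5774, -0.3301,  0.044 ]), array([ 0.4773, -0.3428,  0.044 ]), array([ 0.4472, -0.1422,  0.044 ])]
bow [array([ 0.528 , -0.1651,  0.094 ]), array([ 0.475 , -0.1742,  0.094 ])]
[9.7576416e-01 2.1882486e-01 3.0459235e+02 2.4248686e+02] 518
pipe [0.54326146 0.17309518 0.097     ] [0.51012073 0.02878657 0.097     ] -102.93381616269613
```

View pics/z.png

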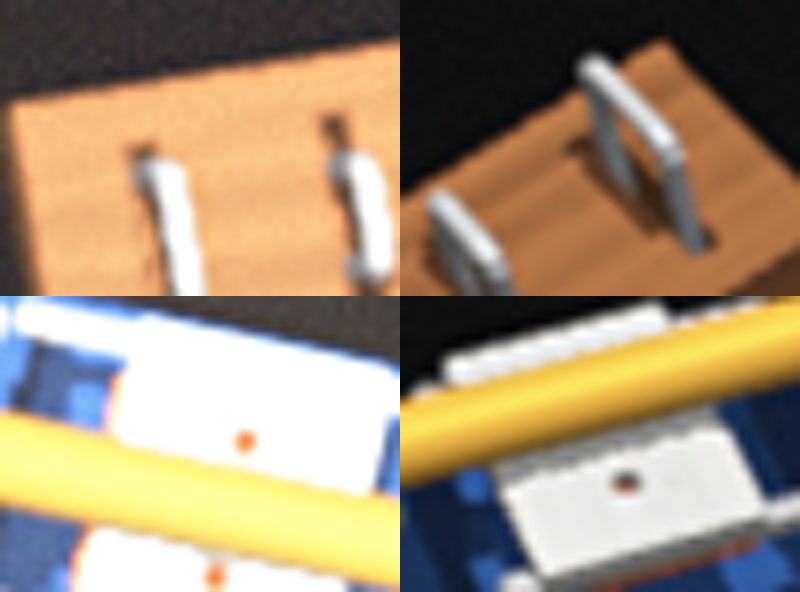

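```bash
python3 - <<'E'
from h import *
from scipy.optimize import least_squares
g=lambda ox,oy,u,v:np.array([ox+(u+.5)/8-.5,oy+(v+.5)/8-.5])
L={}
for n,roi in(("top",(262,350,215,262)),("scene",(278,350,160,195))):
    im=cv2.imread(f"pics/{n}0.png").astype(int);b,gg,r=im[...,0],im[...,1],im[...,2]
    m=(r>110)&(gg>0.6*r)&(b<0.72*r)
    mm=np.zeros_like(m);mm[roi[2]:roi[3],roi[0]:roi[1]]=m[roi[2]:roi[3],roi[0]:roi[1]]
    k,lab,st,_=cv2.connectedComponentsWithStats(mm.astype(np.uint8));i=1+np.argmax(st[1:,4])
    xs,ms,w=[],[],[]
    for x in range(roi[0],roi[1]):
        y=np.nonzero(lab[:,x]==i)[0]
        if len(y)>3: xs.append(x);ms.append((y[0]+y[-1])/2);w.append(len(y))
    p=np.polyfit(xs,ms,1); res=np.std(np.polyval(p,xs)-ms); L[n]=p; print(n,p,res,np.median(w),len(xs))
K,r,t=cam("top");print("cam top",-cv2.Rodrigues(r)[0].T@t); K,r,t=cam("scene");print("cam sc",-cv2.Rodrigues(r)[0].T@t)
H=[("top",1,g(283,215,246,145)),("top",-1,g(283,215,217,281)),("scene",1,g(285,168,227,186)),("scene",-1,None)]
def side(q):
    x,y,a,o=q;c,s=np.cos(a),np.sin(a);W=lambda px,py,z:[x+c*px-s*py,y+s*px+c*py,z]; return W
def f(q,cams,det=False):
    W=side(q);e=[]
    for n in cams:
        P=proj(n,[W(0,v,.097) for v in(-.08,-.03,.03,.08)])
        e+=list((P[:,1]-np.polyval(L[n],P[:,0]))*(.5 if n=="scene" else .7))
    for n,sg,uv in H:
        if n in cams and uv is not None:
            # which x side (+1: far from robot)
            sg2=sg if n=="top" else 1
            e+=list(proj(n,[W(.022*sg2,q[3],.072)])[0]-uv)
    e.append((q[1]-0.085)*0+(q[3])*1e-3*100)  # y/offset degenerate
    return np.array(e)
for cams in(["top"],["top","scene"]):
    s=least_squares(f,[.53,.085,np.radians(-13),0],args=(cams,));x,y,a,o=s.x;W=side(s.x)
    print(cams,s.x.round(4),np.degrees(a).round(2),"holes mid",np.round(W(0,o,.075),4),s.fun.round(2))
# U-bolt & rack
g2=lambda u,v:g(190,203,u-400,v); g1=lambda u,v:g(394,222,u,v)
print("scene bow top ends z.094",back("scene",g2(590,62),.092),back("scene",g2(677,150),.092))
print("leg@rack",back("scene",g2(697,250),.044))
E
```

```text
top [  0.22080941 172.44045208] 0.539055833938502 12.0 88
scene [ -0.27273458 263.44673559] 0.32445315124426827 10.0 72
cam top [0.48215708 0.03683769 1.34474807]
cam sc [ 1.22442013 -0.35733826  0.97071375]
['top'] [ 0.3899 -0.5334 -0.224   0.6339] -12.83 holes mid [0.5307 0.0846 0.075 ] [ 0.03  0.01 -0.02 -0.04  0.1  -0.06 -0.1   0.07  0.06]
['top', 'scene'] [ 0.4991 -0.0518 -0.2251  0.1398] -12.9 holes mid [0.5303 0.0844 0.075 ] [ 0.01 -0.02 -0.06 -0.1  -0.12 -0.06  0.02  0.08  0.21  0.1  -0.01  0.24
  0.34  0.14  0.01]
scene bow top ends z.094 [ 0.48341894 -0.1799605   0.092     ] [ 0.53074526 -0.17224135  0.092     ]
leg@rack [ 0.53337838 -0.17451629  0.044     ]
```

```bash
cat > fit.py <<'E'
from h import *
from scipy.optimize import minimize
S=6; ROI={"top":(385,215,105,70),"scene":(150,200,105,90)}
def up(n):
    x,y,w,h=ROI[n]; return crop(cv2.imread(f"pics/{n}0.png"),x,y,w,h,S)
def pp(n,P):
    x,y,w,h=ROI[n]; return ((proj(n,P)-[x,y]+.5)*S-.5)
I={n:up(n) for n in ROI}; HS={n:cv2.cvtColor(I[n],cv2.COLOR_BGR2HSV) for n in ROI}
def iou(a,b): return (a&b).sum()/(a|b).sum()
def hull(m):
    m=cv2.morphologyEx(m.astype(np.uint8),cv2.MORPH_OPEN,np.ones((7,7)));k,l,st,_=cv2.connectedComponentsWithStats(m);i=1+np.argmax(st[1:,4])
    y,x=np.nonzero(l==i);o=np.zeros(m.shape,np.uint8);cv2.fillConvexPoly(o,cv2.convexHull(np.c_[x,y].astype(np.int32)),1);return o>0
wood={n:hull((HS[n][...,0]<22)&(HS[n][...,1]>70)&(HS[n][...,2]>35)) for n in ROI}
def T(q,px,py,z): c,s=np.cos(q[2]),np.sin(q[2]); return [q[0]+c*px-s*py,q[1]+s*px+c*py,z]
def rackm(q,n):
    P=pp(n,[T(q,a*.05,b*.1,z) for a in(-1,1) for b in(-1,1) for z in(0,.044)]);o=np.zeros(wood[n].shape,np.uint8)
    cv2.fillConvexPoly(o,cv2.convexHull(np.round(P*16).astype(np.int32)),1,shift=4);return o>0
def opt(f,x0,sc): 
    x0=np.array(x0);sc=np.array(sc);r=minimize(lambda u:f(x0+u*sc),np.zeros(len(x0)),method="Nelder-Mead",options=dict(initial_simplex=np.vstack([np.zeros(len(x0)),np.eye(len(x0))])));return x0+r.x*sc,r.fun
for cams in(["top"],["scene"],["top","scene"]):
    q,v=opt(lambda q:-sum(iou(rackm(q,n),wood[n]) for n in cams),[.5123,-.2357,.147],[.003,.003,.02]); print("rack",cams,q.round(4),v)
rackq=q
def ub(u,n,rq):  # u: x', y' of tips mid, lean (toward +y'), yaw rel
    P=[]
    for px,pz in((-.022,.034),(-.022,.078),(-.020,.080),(.020,.080),(.022,.078),(.022,.034)):
        c,s=np.cos(u[3]),np.sin(u[3]);yy=pz*np.sin(u[2]);P.append(T(rq,u[0]+c*px-s*yy,u[1]+s*px+c*yy,.010+pz*np.cos(u[2])))
    o=np.zeros(wood[n].shape,np.uint8);K,r,t=cam(n);d=np.linalg.norm(cv2.Rodrigues(r)[0]@np.array(P[2])+t)
    cv2.polylines(o,[np.round(pp(n,P)*16).astype(np.int32)],False,1,max(1,round(.008*K[0,0]/d*S)),cv2.LINE_8,4);return o>0
G={n:(HS[n][...,1]<(70 if n=="top" else 90))&(HS[n][...,2]>(150 if n=="top" else 70)) for n in ROI}
if __name__=="__main__":
    for cams in(["top"],["scene"],["top","scene"]):
        def f(u,ret=False):
            rq=np.r_[u[4:6],rackq[2]] ;v=0
            for n in cams:
                m=ub(u,n,rq); near=cv2.dilate(m.astype(np.uint8),np.ones((25,25)))>0; v-=iou(m,G[n]&near)
            return v+((u[1]-.062)/.001)**2*.02+((u[4]-rackq[0])**2+(u[5]-rackq[1])**2)/.002**2*.02
        best=min((opt(f,[0,.062,l,0,rackq[0],rackq[1]],[.003,.001,.03,.02,.001,.001]) for l in(-.05,0,.05)),key=lambda r:r[1])
        u=best[0];print(cams,u.round(4),best[1]); rq=np.r_[u[4:6],rackq[2]]
        print(" tips",np.round(T(rq,u[0],u[1],.01),4),"at65",np.round(T(rq,u[0]-np.sin(u[3])*.065*np.sin(u[2]),u[1]+.065*np.sin(u[2]),.075),4),"yaw",np.degrees(rackq[2]+u[3]))
    out=[]
    for n in ROI:
        im=I[n].copy()
        for m,c in((ub(u,n,rq),(0,255,0)),(rackm(rackq,n),(255,0,255))):
            cs,_=cv2.findContours(m.astype(np.uint8),cv2.RETR_EXTERNAL,cv2.CHAIN_APPROX_NONE);cv2.drawContours(im,cs,-1,c,1)
        out.append(im[:420,:400] if n=="top" else im[:420,230:])
    cv2.imwrite("pics/fit.png",np.hstack(out))
E
python3 fit.py
```

```text
rack ['top'] [ 0.5094 -0.2372  0.1617] -0.904094608739123
rack ['scene'] [ 0.5131 -0.2379  0.1592] -0.9499992265928321
rack ['top', 'scene'] [ 0.513  -0.2376  0.1607] -1.8530636032337Traceback (most recent call last):
  File "fit.py", line 37, in <module>
    best=min((opt(f,[0,.062,l,0,rackq[0],rackq[1]],[.003,.001,.03,.02,.001,.001]) for l in(-.05,0,.05)),key=lambda r:r[1])
  File "fit.py", line 37, in <genexpr>
    best=min((opt(f,[0,.062,l,0,rackq[0],rackq[1]],[.003,.001,.03,.02,.001,.001]) for l in(-.05,0,.05)),key=lambda r:r[1])
              ~~~^^^^^^^^^^^^^^^^^^^^^^^^^^^^^^^^^^^^^^^^^^^^^^^^^^^^^^^^^^^^^^^^
  File "fit.py", line 19, in opt
    x0=np.array(x0);sc=np.array(sc);r=minimize(lambda u:f(x0+u*sc),np.zeros(len(x0)),method="Nelder-Mead",options=dict(initial_simplex=np.vstack([np.zeros(len(x0)),np.eye(len(x0))])));return x0+r.x*sc,r.fun
                                      ~~~~~~~~^^^^^^^^^^^^^^^^^^^^^^^^^^^^^^^^^^^^^^^^^^^^^^^^^^^^^^^^^^^^^^^^^^^^^^^^^^^^^^^^^^^^^^^^^^^^^^^^^^^^^^^^^^^^^^^^^^^^^^^^^^^^^^^^^^^^^^^^^
    res = _minimize_neldermead(fun, x0, args, callbac
[... 506 characters left out ...]
ilate(m.astype(np.uint8),np.ones((25,25)))>0; v-=iou(m,G[n]&near)
  File "fit.py", line 28, in ub
    cv2.polylines(o,[np.round(pp(n,P)*16).astype(np.int32)],False,1,max(1,round(.008*K[0,0]/d*S)),cv2.LINE_8,4);return o>0
                              ~~^^^^^
  File "fit.py", line 7, in pp
    x,y,w,h=ROI[n]; return ((proj(n,P)-[x,y]+.5)*S-.5)
                             ~~~~^^^^^
  File "h.py", line 7, in proj
    K,r,t=cam(n); return cv2.projectPoints(np.array(P,float).reshape(-1,1,3),r,t,K,None)[0].reshape(-1,2)
          ~~~^^^
  File "h.py", line 4, in cam
    c=robot.get_calibration(n); f=200/np.tan(np.radians(c["vertical_fov"]/2))
ValueError: time passes only in moves, steps and waits
```

```bash
sed -i 's/^def cam/from functools import lru_cache\n@lru_cache(None)\ndef cam/' h.py; python3 fit.py
```

```text
rack ['top'] [ 0.5094 -0.2372  0.1617] -0.904094608739123
rack ['scene'] [ 0.5131 -0.2379  0.1592] -0.9499992265928321
rack ['top', 'scene'] [ 0.513  -0.2376  0.1607] -1.8530636032337
['top'] [ 0.001   0.0621  0.0199 -0.0108  0.5128 -0.2371] -0.7830012497876103
 tips [ 0.5038 -0.1756  0.01  ] at65 [ 0.5036 -0.1743  0.075 ] yaw 8.588175791872576
['scene'] [ 1.000e-04  6.190e-02  5.300e-03 -1.540e-02  5.131e-01 -2.380e-01] -0.8166821884583112
 tips [ 0.5032 -0.1768  0.01  ] at65 [ 0.5032 -0.1765  0.075 ] yaw 8.320378919085972
['top', 'scene'] [-0.0007  0.0618  0.0502 -0.0115  0.5134 -0.2397] -1.4697373373656004
 tips [ 0.5029 -0.1788  0.01  ] at65 [ 0.5024 -0.1756  0.075 ] yaw 8.546421963028555
```

View pics/fit.png

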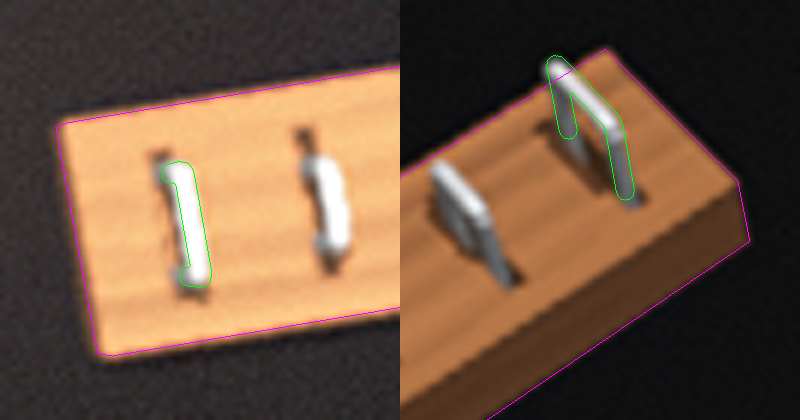

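```bash
python3 - <<'E'
from h import *
X,Y=.503,-.1752; O=[180,0,98.5]
robot.move_pose([X,Y,.21],O); print(robot.observe()["time"])
print(robot.line_to([X,Y,.126],vel=.12,guard=12)); o=robot.observe();print(o["time"],o["tool_pos"],o["ft_force"])
robot.set_gripper(.045); o=robot.observe();print(o["time"],o["gripper_width"],o["ft_force"],o["tool_pos"])
print(robot.line_to([X,Y,.27],vel=.1,guard=15)); robot.pause(.2); o=robot.observe();print(o["time"],o["gripper_width"],o["ft_force"],o["tool_pos"],o["tcp_rot"])
for n in("scene","top"): cv2.imwrite(f"pics/{n}1.png",robot.grab_frame(n))
s=cv2.imread("pics/scene1.png");t=cv2.imread("pics/top1.png")
c=proj("scene",[[X,Y,.2]])[0].astype(int);d=proj("top",[[X,Y,.2]])[0].astype(int);print(c,d)
cv2.imwrite("pics/g1.png",np.hstack([crop(im,p[0]-33,p[1]-45,66,90,6) for im,p in((s,c),(t,d))]))
E
```

```text
2.9583
False
3.8083 [ 0.50336542 -0.17537885  0.12674448] [-0.03395271 -0.08170652  0.89470614]
4.2333 0.04998484926778758 [-0.18514874  0.14291639  5.77649032] [ 0.50354072 -0.17552908  0.12704162]
False
6.025 0.0500476693216889 [-0.20180192 -0.34047046 -0.68115072] [ 0.50287744 -0.17510292  0.26963256] [-1.79975054e+02 -2.30495533e-02  9.85024804e+01]
[210 185] [425 250]
```

View pics/g1.png

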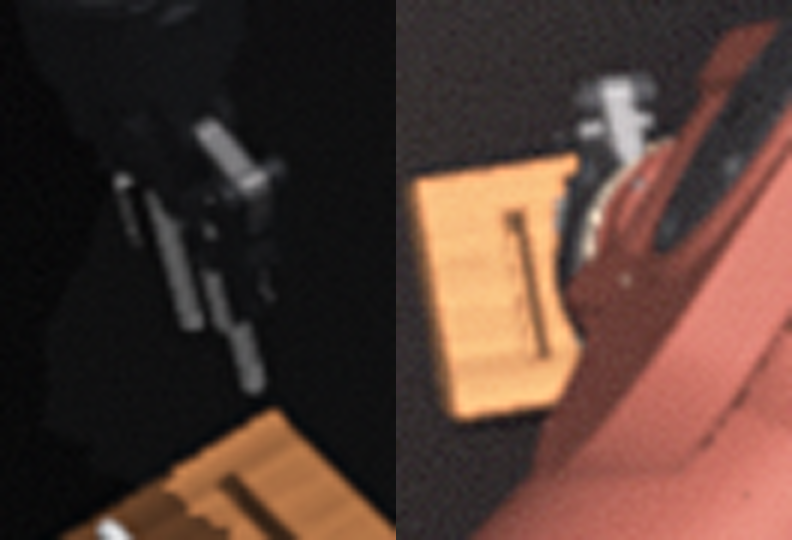

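The bolt is held and lifted, and its slot is now empty. In the scene crop the leg tips are at about (192,327) and (253,388), and the bow runs from (207,130) to (258,182). I'll check the lean against the model.

```bash
python3 - <<'E'
from h import *
from scipy.optimize import minimize
im=cv2.imread("pics/scene1.png"); I=crop(im,177,140,66,90,6); g=cv2.cvtColor(I,cv2.COLOR_BGR2GRAY); hs=cv2.cvtColor(I,cv2.COLOR_BGR2HSV)
G=(g>62)&(hs[...,1]<75); G[395:]=0; G[:118]=0; G[:,:140]=0; G[:,290:]=0
a=np.radians(8.5);ux=np.array([np.cos(a),np.sin(a),0]);uy=np.array([-np.sin(a),np.cos(a),0])
P0=np.array([.5029,-.1751,.27])
def pt(q,x,z): # q: y off at bow, lean, z of tips, x off
    return P0*[1,1,0]+ux*(x+q[3])+uy*(q[0]-(80e-3-z)*np.sin(q[1]))+np.array([0,0,q[2]+z])
px=lambda P:(proj("scene",P)-[177,140]+.5)*6-.5
def segs(q): return [[(-.022,.002),(-.022,.05)],[(.022,.002),(.022,.035)],[(-.015,.081),(.02,.081)]]
def mask(q):
    o=np.zeros(g.shape,np.uint8)
    for s in segs(q): cv2.line(o,*[tuple(int(v) for v in np.round(p*16)) for p in px([pt(q,*e) for e in s])],1,17,cv2.LINE_8,4)
    return o>0
def f(q):
    m=mask(q); return -(g[m].astype(float).mean()-g[(cv2.dilate(m.astype(np.uint8),np.ones((13,13)))>0)&~m].mean())+ (q[2]-.154)**2/.003**2+(q[3]/.003)**2*1
r=[]
for l in(-.06,-.03,0,.03,.06):
  for y in(-.002,.002):
    s=minimize(f,[y,l,.154,0],method="Nelder-Mead",options=dict(initial_simplex=np.array([[y,l,.154,0],[y+.003,l,.154,0],[y,l+.03,.154,0],[y,l,.157,0],[y,l,.154,.003]]))); r.append((s.fun,*s.x.round(4)))
for k in sorted(r)[:5]: print(k)
q=np.array(sorted(r)[0][1:])
for l in(-.05,0,.05):
    qq=q.copy();qq[1]=l;s=min((f(np.r_[y,l,z,x]),y,z,x) for y in np.arange(-.005,.0051,.001) for z in np.arange(.15,.1591,.0015) for x in(-.003,-.0015,0,.0015,.003));print(l,s)
o=I.copy();o=cv2.convertScaleAbs(o,alpha=1.6)
for qq,c in((q,(0,255,0)),):
    cs,_=cv2.findContours(mask(qq).astype(np.uint8),cv2.RETR_EXTERNAL,cv2.CHAIN_APPROX_NONE);cv2.drawContours(o,cs,-1,c,1)
cv2.imwrite("pics/lean.png",np.hstack([o,cv2.convertScaleAbs(I,alpha=1.6)]))
E
```

```text
(np.float64(-33.979576872700896), np.float64(-0.0085), np.float64(-0.1107), np.float64(0.1529), np.float64(0.0006))
(np.float64(-29.163440073560505), np.float64(0.0009), np.float64(0.04), np.float64(0.1534), np.float64(0.0006))
(np.float64(-29.00094403576378), np.float64(0.0004), np.float64(0.03), np.float64(0.1539), np.float64(0.0008))
(np.float64(-28.840327247190803), np.float64(0.0001), np.float64(0.0282), np.float64(0.1539), np.float64(0.0005))
(np.float64(-28.638932115522664), np.float64(0.0004), np.float64(0.04), np.float64(0.1539), np.float64(0.0008))
-0.05 (np.float64(-27.676408753295302), np.float64(-0.005), np.float64(0.1515), 0)
0 (np.float64(-26.88626866885396), np.float64(-0.002), np.float64(0.1545), 0.0015)
0.05 (np.float64(-28.323218782504217), np.float64(0.002), np.float64(0.153), 0)
```

View pics/lean.png

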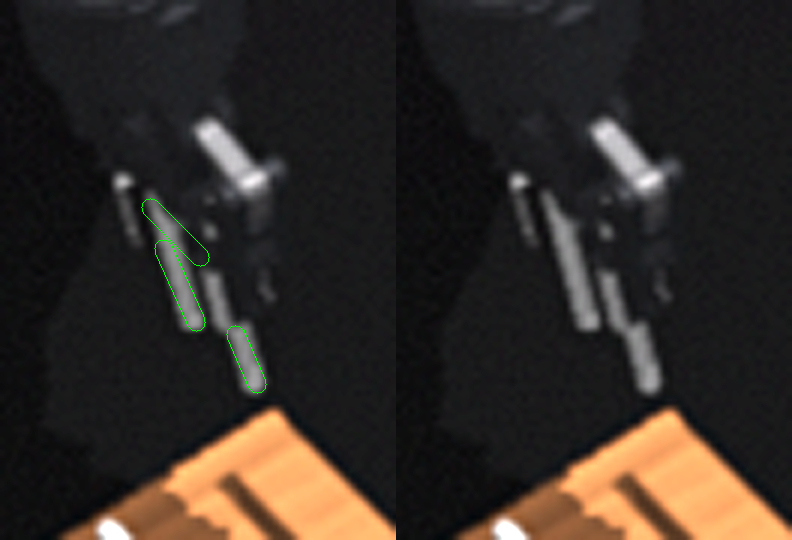

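The overlay fit latched onto the wrong feature. The bright bar turns out to be part of the gripper, and only the lower legs show. I'll use the slopes of the leg edges instead.

```bash
python3 - <<'E'
from h import *
im=cv2.imread("pics/scene1.png"); g=cv2.cvtColor(crop(im,177,140,66,90,6),cv2.COLOR_BGR2GRAY).astype(float)
def center(rows,x0,sl,w=17):
    c=[]
    for y in rows:
        xc=x0+sl*(y-rows[0]);xs=np.arange(int(xc-w),int(xc+w));v=np.clip(g[y,xs]-45,0,None);c.append((xs*v).sum()/v.sum())
    p=np.polyfit(rows,c,1);return p,np.std(np.polyval(p,rows)-c),np.polyval(p,rows[-1])
print("left",center(np.arange(250,318),170,.3),"left long",center(np.arange(225,318),163,.3)); print("right",center(np.arange(345,380),243,.3))
a=np.radians(8.5);ux=np.array([np.cos(a),np.sin(a),0]);uy=np.array([-np.sin(a),np.cos(a),0])
P0=np.array([.5029,-.1751,0])
for l in(-.05,-.025,0,.025,.05):
    R=[]
    for sx in(-1,1):
        f=lambda z:(proj("scene",[P0+ux*.022*sx+uy*(z-.066)*np.sin(l)+[0,0,.1535+z]])[0]-[177,140]+.5)*6-.5
        t,m,b=f(0),f(.02),f(.05);R+=[t.round(1),((b-t)[0]/(b-t)[1]).round(3)]
    print(l,R)
E
```

```text
left (array([  0.27966086, 101.88607756]), np.float64(0.6185744032770146), np.float64(190.53856969644875)) left long (array([  0.27430006, 103.43054977]), np.float64(0.6364112961877206), np.float64(190.38366879810792))
right (array([  0.33224257, 128.10347445]), np.float64(0.6854282671294364), np.float64(254.0234082387184))
-0.05 [array([202.6, 319.6]), np.float64(0.344), array([263.2, 381.3]), np.float64(0.325)]
-0.025 [array([199.1, 321.6]), np.float64(0.307), array([259.8, 383.4]), np.float64(0.288)]
0 [array([195.7, 323.7]), np.float64(0.271), array([256.3, 385.5]), np.float64(0.251)]
0.025 [array([192.3, 325.7]), np.float64(0.236), array([252.8, 387.6]), np.float64(0.216)]
0.05 [array([188.8, 327.7]), np.float64(0.202), array([249.4, 389.7]), np.float64(0.182)]
```

```bash
python3 - <<'E'
from h import *
X,Y=.5303,.0844; O=[180,0,77.1]
robot.move_pose([X,Y,.262],O); robot.pause(.3); o=robot.observe();print(o["time"],o["tool_pos"],o["tcp_rot"],o["ft_force"])
print(robot.line_to([X,Y,.203],vel=.05,guard=8)); robot.pause(.3);o=robot.observe();print(o["time"],o["tool_pos"],o["ft_force"])
for n in("scene","top"): cv2.imwrite(f"pics/{n}2.png",robot.grab_frame(n))
s=cv2.imread("pics/scene2.png");t=cv2.imread("pics/top2.png")
cv2.imwrite("pics/g2.png",np.hstack([cv2.convertScaleAbs(crop(s,285,155,55,55,9),alpha=1.2),crop(t,290,215,50,83,6)[:495]]))
E
```

```text
7.4417 [0.53044858 0.08356814 0.26200516] [1.79998268e+02 2.06698884e-03 7.70296809e+01] [-0.28816818 -0.34012036 -0.45213531]
False
9.075 [0.53037664 0.08437541 0.20314118] [-0.20725446 -0.68547396 -1.286472  ]
```

View pics/g2.png

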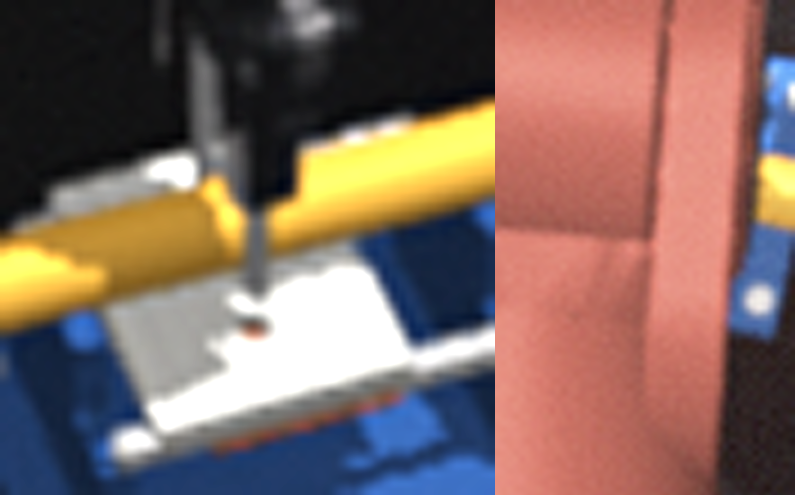

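In the crop, the near leg tip is at about (255,290) and the hole at (254,325). I'll compare that offset with the model.

```bash
python3 - <<'E'
from h import *
f=lambda P:(proj("scene",[P])[0]-[285,155]+.5)*9-.5
a=np.radians(-12.9);ux=np.array([np.cos(a),np.sin(a),0]);uy=np.array([-np.sin(a),np.cos(a),0])
h=np.array([.5303,.0844,.075])+ux*.022
print("hole",f(h),"tip",f(h+[0,0,.0113]),"d per mm x,y,z",(f(h+ux*.001)-f(h)).round(2),(f(h+uy*.001)-f(h)).round(2),(f(h+[0,0,.001])-f(h)).round(2))
s=cv2.imread("pics/scene2.png");g=crop(s,285,155,55,55,9).astype(int)
for y in range(235,345,6): 
    r=g[y,225:290:5].sum(1)//3; print(y,r)
E
```

```text
hole [258.58764887 320.92572552] tip [258.5847662  295.65013368] d per mm x,y,z [1.14 2.33] [ 3.12 -0.85] [-0.   -2.22]
235 [138 149 147 130 109  90  83  84  93 106 116 121 120]
241 [114 126 129 118 101  87  83  82  87  92  97  98  96]
247 [ 98 109 113 107  94  85  83  82  83  83  83  84  83]
253 [85 93 95 92 85 81 82 82 81 81 83 85 88]
259 [ 76  80  81  80  78  79  82  84  86  93 102 107 112]
265 [ 77  78  78  79  79  80  82  86  94 109 124 132 136]
271 [ 94  97  96  93  89  83  81  86  98 114 127 130 136]
277 [121 121 117 106  94  82  77  83  99 118 136 142 155]
283 [140 137 131 116  99  82  77  82 100 128 158 172 192]
289 [148 153 158 148 127 100  84  88 115 155 196 216 230]
295 [157 180 200 201 183 150 123 124 152 190 227 241 246]
301 [162 196 225 239 229 202 174 172 191 214 233 237 236]
307 [145 167 196 224 234 230 215 213 221 231 238 237 234]
313 [131 135 148 165 178 184 183 191 204 220 232 235 235]
319 [134 129 122 113 106 102 106 126 156 192 222 231 236]
325 [138 137 129 110  89  74  76  92 124 168 209 227 237]
331 [156 167 170 154 126 105 102 112 138 174 210 227 236]
337 [180 201 214 208 187 169 165 171 187 207 224 230 233]
343 [203 218 233 238 230 223 221 222 225 229 232 232 231]
```

```bash
python3 - <<'E'
from h import *
a=np.radians(-12.9);ux=np.array([np.cos(a),np.sin(a),0]);uy=np.array([-np.sin(a),np.cos(a),0])
H=np.array([.5303,.0844,0]);robot.pause(.05)
for dx,dy in((1.5,-1),(1,-2.5),(1,.5)):
    p=H+ux*dx/1e3+uy*dy/1e3
    robot.line_to(p+[0,0,.199],vel=.02)
    f0=robot.observe()["ft_force"]
    c=robot.line_to(p+[0,0,.180],vel=.02,guard=5); o=robot.observe()
    print(dx,dy,c,round(o["time"],2),o["tool_pos"].round(4),(o["ft_force"]-f0).round(1),o["torque"].round(2))
    if not c: break
    robot.line_to(p+[0,0,.199],vel=.04)
E
```

```text
1.5 -1 False 10.69 [0.5316 0.0831 0.1802] [0.8 1.4 0.6] [-0.01 -0.02  0.04]
```

```bash
python3 - <<'E'
from h import *
o=robot.observe();p=o["tool_pos"].copy();p[:2]=[.5316,.0831]
for z in np.arange(.177,.158,-.003):
    c=robot.line_to([p[0],p[1],z],vel=.015,guard=12); o=robot.observe()
    print(c,round(o["time"],2),o["tool_pos"].round(4),o["ft_force"].round(1),o["torque"].round(2),round(o["gripper_width"],4))
    if c: break
E
```

```text
False 11.04 [0.5315 0.0831 0.1769] [-0.6 -0.9 -1.2] [0.02 0.04 0.02] 0.0498
False 11.39 [0.5315 0.0831 0.1738] [ 0.6 -0.1 -1.9] [-0.03 -0.01 -0.04] 0.0497
False 11.74 [0.5315 0.0831 0.1708] [-0.2  0.1 -0.8] [-0.02  0.02 -0.02] 0.0506
False 12.09 [0.5315 0.0831 0.1678] [-0.8  0.4 -1.7] [-0.01  0.03  0.01] 0.0503
False 12.44 [0.5315 0.0831 0.1649] [ 0.5 -0.1 -1.3] [ 0.01 -0.01  0.  ] 0.0499
False 12.79 [0.5318 0.0831 0.1625] [-0.8 -0.9  4.8] [-0.01  0.33  0.02] 0.0499
False 13.14 [0.5318 0.0831 0.1595] [-1.8  0.7  5.4] [-0.01  0.35 -0.  ] 0.0506
```

```bash
python3 - <<'E'
from h import *
z=.159
while z>.146:
    z-=.0015 if z>.1545 else .0005
    c=robot.line_to([.5316,.0831,z],vel=.01,guard=14); robot.pause(.08); o=robot.observe(); F=o["ft_force"][2]+1.2
    print(c,round(o["time"],2),round(z,4),o["tool_pos"].round(4),o["ft_force"].round(1),o["torque"].round(2))
    if F>22 or c: break
E
```

```text
False 13.53 0.1575 [0.5318 0.0831 0.1581] [-1.8  0.5  5.8] [-0.02  0.49  0.01]
False 13.91 0.156 [0.5318 0.0831 0.1566] [-2.6  0.9  6.1] [-0.    0.57 -0.02]
False 14.29 0.1545 [0.5318 0.0831 0.1551] [-2.2  0.4  7.2] [-0.01  0.51 -0.01]
False 14.62 0.154 [0.5318 0.0831 0.1547] [-2.6 -0.7  6.9] [0.01 0.56 0.  ]
False 14.96 0.1535 [0.5318 0.0831 0.1542] [-2.7 -0.2  6.9] [ 0.    0.61 -0.02]
False 15.29 0.153 [0.5318 0.0831 0.1538] [-2.2  0.2  7.1] [-0.01  0.61 -0.05]
False 15.62 0.1525 [0.5318 0.0831 0.1532] [-3.  -0.6  7.1] [0.08 0.55 0.02]
False 15.96 0.152 [0.5318 0.0831 0.1527] [-3.   0.1  7. ] [-0.04  0.62  0.06]
False 16.29 0.1515 [0.5318 0.0831 0.1523] [-2.2 -0.4  5.9] [ 0.    0.63 -0.01]
False 16.62 0.151 [0.5318 0.0831 0.1519] [-3.7 -0.5  8.3] [-0.01  0.67  0.05]
False 16.96 0.1505 [0.5319 0.0831 0.1517] [-5.3 -1.  11.3] [ 0.07  1.11 -0.01]
False 17.29 0.15 [0.5318 0.0831 0.1516] [-6.1 -0.7 14.5] [ 0.05  1.39 -0.02]
False 17.62 0.1495 [0.5319 0.0831 0.1515] [-7.5 -0.6 17.4] [-0.03  1.79  0.  ]
False 17.96 0.149 [0.5319 0.0831 0.1514] [-9.5 -1.2 21.9] [0.08 2.15 0.04]
```

```bash
python3 - <<'E'
from h import *
robot.pause(.05)
robot.line_to([.5316,.0831,.1486],vel=.01,guard=10); robot.pause(.5); o=robot.observe(); print(round(o["time"],2),o["tool_pos"].round(4),o["ft_force"].round(1),o["tcp_rot"].round(2))
robot.line_to([.5316,.0831,.1512],vel=.02); o=robot.observe(); print(o["tool_pos"].round(4),o["ft_force"].round(1))
robot.set_gripper(.068); robot.pause(.2); o=robot.observe(); print(round(o["time"],2),o["tool_pos"].round(4),o["ft_force"].round(1),o["gripper_width"])
print(robot.line_to([.5316,.0831,.27],vel=.08,guard=6)); 
robot.move_pose([.45,-.30,.33],[180,0,77]); robot.pause(.2);print(robot.observe()["time"])
for n in("scene","top"): cv2.imwrite(f"pics/{n}3.png",robot.grab_frame(n))
s=cv2.imread("pics/scene3.png");t=cv2.imread("pics/top3.png")
cv2.imwrite("pics/g3.png",np.hstack([crop(s,285,150,55,60,7),crop(t,283,212,55,60,7)]))
E
```

```text
18.76 [0.5319 0.0831 0.1513] [-10.9   0.3  25. ] [1.7991e+02 1.0000e-02 7.7110e+01]
[0.5319 0.0831 0.1517] [-2.5 -0.5  7.9]
19.56 [0.5316 0.0831 0.1511] [-0.3  1.4  0.4] 0.06787650534386044
False
22.8667
```

View pics/g3.png

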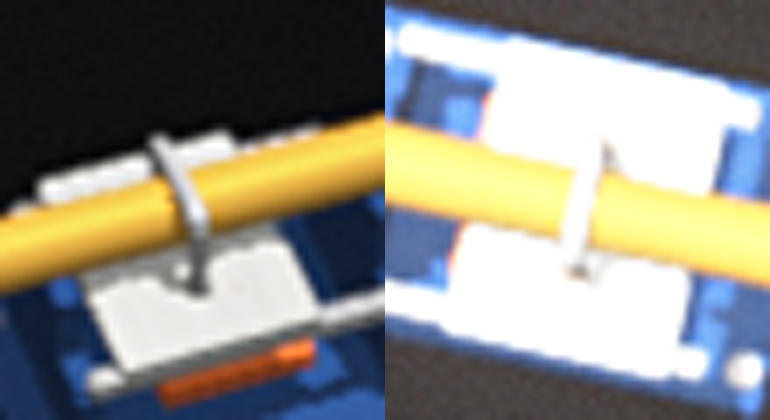

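```bash
python3 - <<'E'
from h import *
robot.pause(.2);o=robot.observe();print(o["time"],o["ft_force"]);robot.job_done()
E
```

```text
23.1667 [-0.08053501 -0.49959303 -0.06474706]
the job is handed in; nothing more can be done
```

The largest U-bolt is seated on the pipe with both legs through the clamp plate, and I handed the job in at about 23 s of the 61 s allowed. I picked it from the rack slot nearest the bracket and located the plate holes by camera, plus a small correction from one close look. The legs then went in on the first try.

**Seating:** The push measured 25 N at the wrist, about 26 N after allowing for the held weight, against the 40 N limit. The bolt came to a hard stop at the height expected for fully home (TCP 0.1513 m against 0.152 m estimated). I let go after that.

**Final pictures:** The bow lies across the pipe, both legs are in the holes and the orange retainer is pushed down. At hand-in, with the arm clear, the wrist force was about 0 N.

**What did not agree or was not checked:**
- **Bolt lean:** In the rack, the lean came out anywhere from 0 to 0.05 rad depending on the camera. Once lifted, one leg read about 0 and the other, from a short noisy stretch, about -0.05. I took it as upright and applied no tilt.
- **Retainer force:** The push against the retainer read about 7–8 N, a little under the 9–10 N stated.
- **Side load:** The sideways force rose to about 11 N during the final push and disappeared on release.
- **Other objects:** I did not check the two smaller U-bolts or the rest of the bench in the last picture. No force reading suggested the arm touched anything there.

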